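Square a tube block into the empty bay and hold it

ROBOT

A 6-joint arm with a two-finger parallel gripper is mounted at the origin on a cart in front of the work surface, level with it; the furniture and walls round the work are solid. World frame = base frame: x ahead of the robot, y to its left, z up, the work surface at z = 0. Lengths are in mm, angles in rad, forces in N, time in s.
With the tool pointing down it reaches from about 325 to 750 mm from the base axis. Payload 7.6 kg.
Tool frame: the origin (TCP) lies on the centre line of the jaws, within the pads' length; the fingertips stand 17 mm ahead of it and the grasp point (between the pads) lies 2 mm behind it; z points along the fingers, y is the direction in which the jaws open and shut (so a half turn about z gives the same grasp; the last joint's range is limited). The gripper opens to 85 mm and grips with 20 to 120 N. Pads are 22 mm wide; open, the fingers measure 114 mm over their backs; the gripper's body (76 mm by 85 mm) begins 54 mm behind the grasp point. The pads swing forward as they close: fully open they stand 13 mm farther back than shut.
Start: joints at [1.178, 0.052, 1.401, -0, 1.689, -0.07], TCP at [166.526, 497.909, 248.323] pointing down, gripper open.
Joint ranges: [-2.9, 2.9], [-0.91, 2.17], [0.12, 2.37], [-1.06, 4.2], [0.26, 2.73], [-2.93, 2.93]. Speed limits (rad/s): [2.57, 2.57, 3.01, 3.14, 3.14, 3.14].

INTERFACE

Orientations are given as [roll, pitch, yaw] about the fixed x, y, z axes, in that order (R = Rz(yaw) Ry(pitch) Rx(roll)).
In Python, from workcell import * gives the robot as it stands.
- The arm moves only by the tool move_arm, never from a script. Its argument "increments" is a list of rows, each a list of 7 numbers: the shift along the tool's x, y, z in cm, then the turn, a rotation vector about the tool's x, y, z in degrees, then the finger opening in cm, from 0 to 8.54. In form: [[dx, dy, dz, ax, ay, az, gripper], ...]. A call has 1 to 8 rows; each row shifts and turns the commanded pose from where the row before left it, along the tool's axes as they then stand; what a row does not reach is not made up. A row lasts 1/10 s, in which the tool goes at most 50 mm and 8.59 degrees, less where a joint would pass 70% of its speed; a pose out of reach is approached as far as the arm can. A call with a gripper value outside its range is refused whole. The fingers move at their own pace and stop on an object; "squeeze" is the grip in N (left out, the last holds). Time passes only in rows, so rows that do not move let the fingers close. It gives the time, the measured TCP pose, the force and the opening at its end, in the units of the state.
- read_state(): the state, without advancing time (a new reading comes with each control period).
- snapshot(name): name is "side" or "top"; returns a dict with "pixels" (400x640x3 uint8, red, green, blue), "depth" (400x640 float32, mm along the optical axis (not along the pixel's ray), 0 where there is no reading), "mtx" (3x3 intrinsics, pixels), "camera_from_world" (4x4, takes a point from world to camera coordinates). Camera axes: x right, y up, looking along -z (the intrinsics and any distortion apply to the point x, -y, -z); pixel columns grow to the right and rows downward; lengths in mm; the calibration is good to about 2 mm. A picture is of the moment at which its call begins.
- close_job(): hands the job in, once; it reports no verdict.
Trained networks look in the newest picture that a camera, given by its name, has taken for a name from the list of things; names that differ only in an ending like _2 or _b are one class to them, and where a whole thing is asked for, a point or a joint stands for the part that bears it (a point fixed in the world has none). Each returns a list of dicts, best first, with "confidence" (0 to 1); they miss things now and then, are a little off and sometimes report something else, mostly with a low value. They report only what shows in the picture. A call takes as long as a camera call. They do not tell look-alikes from the thing itself.
- masks_of(label, camera): "region" (400x640 bool, what is visible of it).
- place_of(label, camera): "point" ([x, y, z] in mm, in world coordinates, good to about 4 mm: a listed point, or the origin of a listed thing).
The state is a dict: "t": time; "joint_pos": joint angles; "dq": joint speeds; "joint_torque": joint torques, N m; "tcp_pos": TCP position; "eef_rot": TCP orientation; "wrist_force": force on the tool from outside, world axes, zero at the start; "ft_torque": the same for the moment, N m; "gripper_width": finger opening in mm.
Only numpy, scipy, OpenCV 4.12 (cv2) and the standard library are available. Lean on these libraries where they do the work, as an engineer would, in place of code of your own. Each camera call takes 0.05 s, during which the arm holds its last target. There are 200 camera calls.

TASK

One of the two bays of the squaring fixture is taken by a blue tube block; the other is empty and shows a green dot. Pick up the bare aluminium tube block, stand it upright on the fixture's plate in the empty bay, and press it into the corner so that it lies flush against both the back fence and that bay's side fence; finish while still gripping it and pressing it against both fences, without letting go, so that I can scribe it. Do not shift the blue block, the timer, the dropper bottle or the counter.

Things in the scene. Friction and masses are not known exactly. Their poses are not given: they have to be found in the camera images.
- block: the bare aluminium tube block, loose: 50 mm (its x) by 70 mm (its y) by 60 mm high, about 0.4 kg, with twelve wells in its top (dark discs, not open to fingers); origin at the centre of its underside, z up. Starts upright on the desk.
- fixture: squaring fixture, fixed: dark steel plate 120 mm (its x) by 260 mm (its y), 8 mm thick; origin at the centre of its underside, x away from the robot (turned up to 15 degrees), y left. A back fence along its far edge and two side fences near its middle, rigid, 14 mm high above the plate. Left bay: y +32 to +130 mm, right bay: y -32 to -130 mm; both x -60 to +48 mm, open to the front and outer side.
- back_fence: aluminium fence along the far edge, 12 mm thick, top 22 mm above the desk; its contact face is the plane x = +48 mm of the fixture's frame, facing the robot. Fences and plate rub: a block slid along one while pressed on it drags by several newtons. Origin at the centre of its underside, on the plate.
- left_fence: side fence of the left bay, fixture x from -42 to +48 mm; its contact face is the plane y = +32 mm of the fixture's frame, facing left (+y). Origin at the centre of its underside, on the plate.
- right_fence: side fence of the right bay, fixture x from -42 to +48 mm; its contact face is the plane y = -32 mm of the fixture's frame, facing right (-y). Origin at the centre of its underside, on the plate.
- left_corner (a point): the inner corner of the left bay, on the plate's top, where the back fence and left side fence meet (fixture x +48, y +32, z +8 mm); a block there touches it with its far right corner
- right_corner (a point): the inner corner of the right bay, on the plate's top, where the back fence and right side fence meet (fixture x +48, y -32, z +8 mm); a block there touches it with its far left corner
- parked: the blue tube block that takes up one bay, left or right, loose: 50 mm (fixture x) by 70 mm (fixture y) by 45 mm high, standing on the plate about 3 mm off both fences; origin at the centre of its underside. To be left alone.
- dot: flat green sticker, 26 mm across, on the plate of the empty bay (never in the same bay as the blue block); origin at its centre; no thickness to speak of; it lies about under the middle of a block pushed home there
- timer: red and white kitchen-type timer, 68 mm across, 47 mm high, loose on the desk in front of the fixture; origin at the centre of its underside; leave alone
- green_bottle: white dropper bottle with a green cap, 33 mm across, 80 mm high, loose on the desk left of the fixture; origin at the centre of its underside; leave alone
- counter: pale tally counter, 58x54x26 mm, loose on the desk, front left; origin at the centre of its underside; leave alone
Things that resemble listed ones, but are neither listed nor needed, are in the scene too. There is more than one size of the block; the job needs the largest.

How it is judged:
By the outcome, as a careful person would: the job done as asked, in the order asked, and still so for the second after the job is handed in, while the arm keeps its last pose, push and grip.
It also fails if it takes over 58 s, if anything falls off the work surface, if the arm or the gripper's body presses on something with over 40 N, if the wrist force passes 120 N, or if a joint passes its speed limit or range.

## Working session

There is one attempt and no reset: what is moved stays moved. The work goes in short steps, Python scripts to look and compute and a tool call to move; the robot and the scene stay as the last step left them, time stands still between calls to the robot, and variables do not carry over. Pictures are saved under pics/ and viewed, about 8 in all and at most 12, crops included, and the job is handed in when it is done.

Besides the shell and the picture viewer there is one more tool, called after ">>>" by a JSON object that holds its "api" and its "payload". move_arm: Moves the arm, as the interface text tells. Its arguments: {"type":"object","properties":{"increments":{"type":"array","items":{"type":"array","items":{"type":"number"}}},"squeeze":{"type":"number"}},"required":["increments"]}

```bash
mkdir -p pics; ls
cat > h.py <<'E'
from workcell import *
import numpy as np, cv2
def world(s,u,v,d=None):
    K=s["mtx"]; u=np.asarray(u,float); v=np.asarray(v,float)
    d=s["depth"][v.astype(int),u.astype(int)] if d is None else d
    x=(u-K[0,2])/K[0,0]*d; y=(v-K[1,2])/K[1,1]*d
    P=np.stack([x,-y,-d,np.ones_like(x)],-1)
    return (P@np.linalg.inv(s["camera_from_world"]).T)[...,:3]
def save(n,img): cv2.imwrite("pics/"+n+".png",cv2.cvtColor(img,cv2.COLOR_RGB2BGR))
E
python3 - <<'E'
from h import *
print(read_state())
for c in ["top","side"]:
    s=snapshot(c); save(c+"0",s["pixels"]); np.savez(c+"0",**s)
    print(c, np.round(s["mtx"],1).tolist(), s.keys())
    for l in ["block","fixture","left_corner","right_corner","parked","dot","timer","green_bottle","counter"]:
        print(l,[(np.round(p["point"]).tolist(),round(p["confidence"],2)) for p in place_of(l,c)])
E
```

```text
pics
{'t': 0.0, 'joint_pos': array([ 1.17769131e+00,  5.28400563e-02,  1.40176294e+00, -1.25373660e-05,
        1.68854471e+00, -7.02828048e-02]), 'dq': array([-1.13751967e-04,  1.03240389e-03, -5.59043761e-05, -1.11122900e-03,
       -2.05640425e-03,  4.67792552e-04]), 'joint_torque': array([-2.85555398e-04, -3.81667686e+01, -3.60187840e+01, -7.92252604e-05,
        6.34436379e-03,  1.68166673e-05]), 'tcp_pos': array([166.42192082, 497.63859811, 247.45136938]), 'eef_rot': array([-3.14004056e+00, -9.67817414e-05,  2.81876890e+00]), 'wrist_force': array([ 0.69567048,  0.38072006, -0.047823  ]), 'ft_torque': array([-0.02772664,  0.03080479, -0.0066852 ]), 'gripper_width': 85.28733878975821}
top [[441.7, 0.0, 319.5], [0.0, 441.7, 197.7], [0.0, 0.0, 1.0]] dict_keys(['pixels', 'depth', 'mtx', 'camera_from_world'])
block [([540.0, -224.0, 1.0], 0.94)]
fixture [([555.0, 138.0, 2.0], 0.97)]
left_corner [([602.0, 166.0, 8.0], 0.84)]
right_corner [([607.0, 102.0, 2.0], 0.75), ([555.0, 137.0, 0.0], 0.45)]
parked [([579.0, 205.0, 5.0], 0.86), ([432.0, -235.0, 0.0], 0.31)]
dot [([576.0, 67.0, 5.0], 0.57)]
timer [([381.0, 4.0, 5.0], 0.95)]
green_bottle [([544.0, 377.0, 1.0], 0.71)]
counter [([375.0, 252.0, -1.0], 0.86), ([557.0, 111.0, 8.0], 0.38), ([582.0, 203.0, 6.0], 0.27)]
side [[456.7, 0.0, 314.4], [0.0, 456.7, 199.4], [0.0, 0.0, 1.0]] dict_keys(['pixels', 'depth', 'mtx', 'camera_from_world'])
block [([404.0, -119.0, -1.0], 0.68), ([429.0, -238.0, 2.0], 0.66), ([536.0, -224.0, 5.0], 0.58)]
fixture [([557.0, 130.0, -2.0], 0.9)]
left_corner [([605.0, 168.0, 7.0], 0.6)]
right_corner [([606.0, 105.0, 13.0], 0.88), ([609.0, 167.0, 5.0], 0.27), ([377.0, 255.0, -0.0], 0.27)]
parked [([577.0, 205.0, 9.0], 0.88)]
dot [([571.0, 70.0, 7.0], 0.41)]
timer [([381.0, 2.0, 2.0], 0.71)]
green_bottle [([544.0, 376.0, 1.0], 0.88)]
counter [([375.0, 255.0, 4.0], 0.82)]
```

View pics/top0.png

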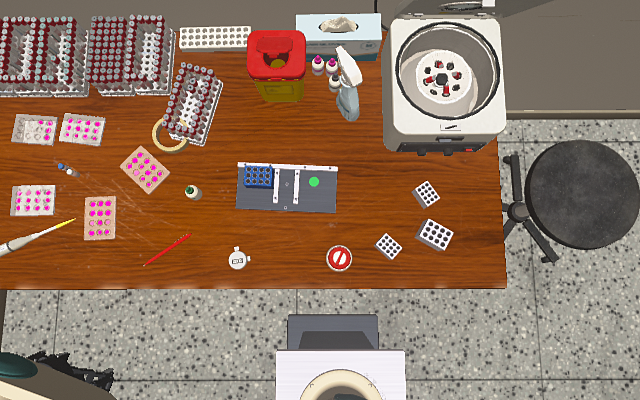

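View pics/side0.png

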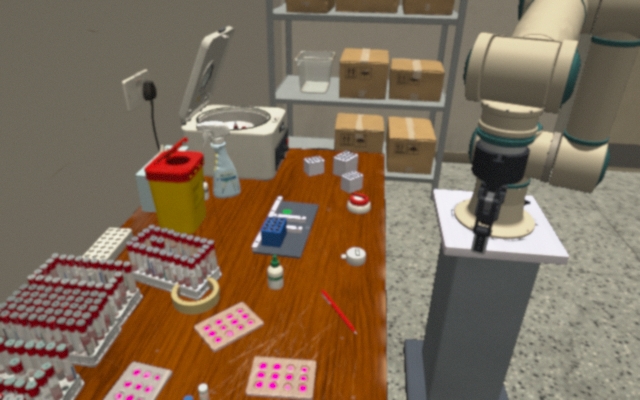

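Top view: three bare blocks at (427,194), (435,235) and (389,246). The one at (435,235) looks largest. The blue block is in the left bay at (258,176), the dot is in the right bay at (314,182), and the timer is at (339,257). Next I'll measure the sizes and the fixture yaw.

```bash
cat >> h.py <<'E'
def toppts(s,box,zmin,zmax):
    u0,v0,u1,v1=box; U,V=np.meshgrid(np.arange(u0,u1),np.arange(v0,v1))
    P=world(s,U,V); m=(P[...,2]>zmin)&(P[...,2]<zmax); return P[m],m
E
python3 - <<'E'
from h import *
s=dict(np.load("top0.npz"))
C=np.linalg.inv(s["camera_from_world"]); print("cam",C[:3,3].round())
for n,b in dict(far=(405,170,450,218),right=(410,210,465,260),left=(368,225,408,268),blue=(238,155,276,198)).items():
    P,m=toppts(s,b,15,90); z=np.percentile(P[:,2],[50,90]); T=P[P[:,2]>z[1]-6]
    r=cv2.minAreaRect(T[:,:2].astype(np.float32)); print(n,z.round(1),np.round(r[0],1),np.round(r[1],1),round(r[2],1),len(T))
# fixture: desk-coloured vs. fence tops
P,m=toppts(s,(230,155,345,218),17,27)
hsv=cv2.cvtColor(s["pixels"],cv2.COLOR_RGB2HSV)[155:218,230:345][m]
w=(hsv[:,1]<60)&(hsv[:,2]>150); Q=P[w]
print(len(Q)); far=Q[Q[:,0]>590] if len(Q) else Q
vx=cv2.fitLine(far[:,:2].astype(np.float32),cv2.DIST_HUBER,0,.01,.01).ravel(); print("back fence dir",vx,np.degrees(np.arctan2(-vx[0],vx[1])))
# plate rect: depth
P,m=toppts(s,(225,150,350,222),4,60)
r=cv2.minAreaRect(P[:,:2].astype(np.float32)); print("plate",r)
a=cv2.resize(s["pixels"][160:275,365:470],None,fx=5,fy=5,interpolation=cv2.INTER_CUBIC); save("blocks",a)
a=cv2.resize(s["pixels"][150:222,228:346],None,fx=6,fy=6,interpolation=cv2.INTER_CUBIC); save("fix",a)
E
```

```text
cam [ 348.   50. 1137.]
far [45.9 49.2] [ 534.9 -219.1] [54.7 39.8] 32.9 323
right [58.8 61.9] [ 431.5 -234. ] [70.3 50.4] 60.2 575
left [46.3 49. ] [ 403.8 -119.4] [54.3 39.2] 47.5 340
blue [51.1 54.6] [580.8 204.8] [70.  50.7] 87.1 528
696
back fence dir [5.8715008e-02 9.9827480e-01 6.1003961e+02 1.2582168e+02] -3.3660579
plate ((564.4481811523438, 134.50643920898438), (319.6749267578125, 188.5604248046875), 89.71485900878906)
```

View pics/blocks.png

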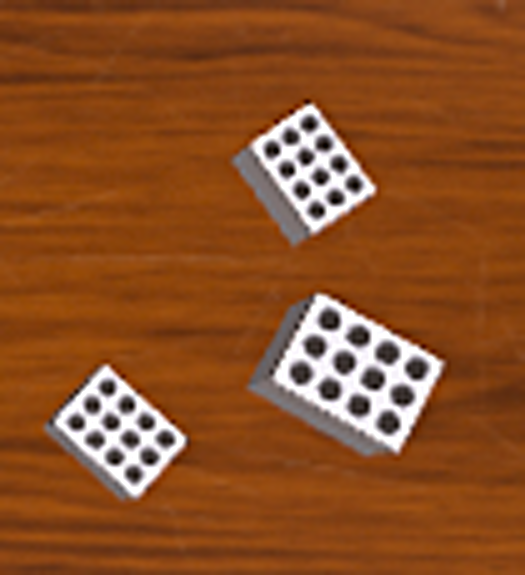

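View pics/fix.png

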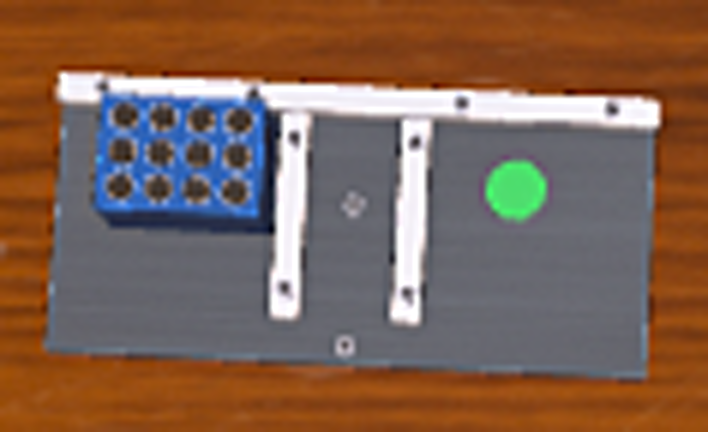

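The largest block is confirmed at (435,235): 70×50×62 mm measured, at world (431.5,-234) with yaw about -30°. The fixture yaw is about -3.3°, and the empty bay is the right one. I'll grip across the 50 mm side, with the tool yaw at 60°.

```bash
cat >> h.py <<'E'
from scipy.spatial.transform import Rotation as Ro
def plan(p,R,tgt,yaw,n,g):
    """rows from pose p,R (Rotation) to tgt, tool-down yaw(deg); rounded; returns end pose"""
    T=Ro.from_euler('xyz',[180,0,yaw],degrees=True); rows=[]
    for k in range(n):
        rv=np.round((R.inv()*T).as_rotvec(degrees=True)/(n-k),1)
        d=np.round(R.inv().apply(np.asarray(tgt)-p)/(n-k)/10,2)
        rows.append([*map(float,d),*map(float,rv),g]); p=p+R.apply(d*10); R=R*Ro.from_rotvec(rv,degrees=True)
    print("["+",\n".join(map(str,rows))+"]",p.round(1)); return p,R
def now():
    s=read_state(); return s["tcp_pos"],Ro.from_euler('xyz',s["eef_rot"])
E
python3 - <<'E'
from h import *
p,R=now(); p,R=plan(p,R,[390,300,200],120,8,8.5); p,R=plan(p,R,[450,0,180],75,8,8.5); p,R=plan(p,R,[431.5,-234,150],60.2,8,8.5)
E
```

```text
[[-3.43, -1.46, 0.6, 0.0, -0.0, 5.2, 8.5],
[-3.55, -1.14, 0.6, 0.0, -0.0, 5.2, 8.5],
[-3.64, -0.82, 0.61, 0.0, -0.0, 5.2, 8.5],
[-3.7, -0.48, 0.6, 0.0, -0.0, 5.2, 8.5],
[-3.73, -0.15, 0.61, 0.0, -0.0, 5.2, 8.5],
[-3.73, 0.19, 0.6, 0.0, -0.0, 5.2, 8.5],
[-3.69, 0.53, 0.61, 0.0, -0.0, 5.2, 8.5],
[-3.63, 0.87, 0.6, 0.0, -0.0, 5.1, 8.5]] [390. 300. 200.]
[[-3.62, -1.23, 0.25, 0.0, -0.0, 5.6, 8.5],
[-3.73, -0.87, 0.25, 0.0, -0.0, 5.6, 8.5],
[-3.79, -0.5, 0.25, 0.0, -0.0, 5.6, 8.5],
[-3.82, -0.12, 0.25, 0.0, -0.0, 5.6, 8.5],
[-3.82, 0.25, 0.25, 0.0, -0.0, 5.7, 8.5],
[-3.77, 0.63, 0.25, 0.0, -0.0, 5.6, 8.5],
[-3.69, 0.99, 0.25, 0.0, -0.0, 5.7, 8.5],
[-3.58, 1.35, 0.25, 0.0, -0.0, 5.6, 8.5]] [450.   0. 180.]
[[-2.89, 0.53, 0.37, -0.0, -0.0, 1.9, 8.5],
[-2.87, 0.63, 0.37, -0.0, -0.0, 1.8, 8.5],
[-2.84, 0.72, 0.38, -0.0, -0.0, 1.9, 8.5],
[-2.82, 0.81, 0.37, -0.0, -0.0, 1.8, 8.5],
[-2.79, 0.9, 0.38, -0.0, -0.0, 1.9, 8.5],
[-2.76, 0.99, 0.37, -0.0, -0.0, 1.8, 8.5],
[-2.73, 1.08, 0.38, -0.0, -0.0, 1.9, 8.5],
[-2.69, 1.17, 0.37, -0.0, -0.0, 1.8, 8.5]] [ 431.5 -234.   150. ]
```

>>> {"api": "move_arm", "payload": {"increments": [[-3.4, -1.5, 0.6, 0, 0, 5.2, 8.5], [-3.5, -1.1, 0.6, 0, 0, 5.2, 8.5], [-3.6, -0.8, 0.6, 0, 0, 5.2, 8.5], [-3.7, -0.5, 0.6, 0, 0, 5.2, 8.5], [-3.7, -0.2, 0.6, 0, 0, 5.2, 8.5], [-3.7, 0.2, 0.6, 0, 0, 5.2, 8.5], [-3.7, 0.5, 0.6, 0, 0, 5.2, 8.5], [-3.6, 0.9, 0.6, 0, 0, 5.1, 8.5]]}}

```text
t: 1.8
tcp_pos: [389.1, 299.6, 200.3]
eef_rot: [3.141, -0.0, 2.091]
wrist_force: [0.7, 0.4, -0.4]
gripper_width: 85.2
```

>>> {"api": "move_arm", "payload": {"increments": [[-3.6, -1.2, 0.2, 0, 0, 5.6, 8.5], [-3.7, -0.9, 0.2, 0, 0, 5.6, 8.5], [-3.8, -0.5, 0.2, 0, 0, 5.6, 8.5], [-3.8, -0.1, 0.2, 0, 0, 5.6, 8.5], [-3.8, 0.2, 0.2, 0, 0, 5.6, 8.5], [-3.8, 0.6, 0.2, 0, 0, 5.6, 8.5], [-3.7, 1.0, 0.2, 0, 0, 5.7, 8.5], [-3.6, 1.3, 0.2, 0, 0, 5.7, 8.5]]}}

```text
t: 2.6
tcp_pos: [447.1, -0.6, 184.4]
eef_rot: [3.141, -0.0, 1.305]
wrist_force: [1.1, 0.7, 0.1]
gripper_width: 85.2
```

>>> {"api": "move_arm", "payload": {"increments": [[-2.9, 0.5, 0.4, 0, 0, 1.9, 8.5], [-2.9, 0.6, 0.4, 0, 0, 1.9, 8.5], [-2.8, 0.7, 0.4, 0, 0, 1.9, 8.5], [-2.8, 0.8, 0.4, 0, 0, 1.9, 8.5], [-2.8, 0.9, 0.4, 0, 0, 1.8, 8.5], [-2.8, 1.0, 0.4, 0, 0, 1.8, 8.5], [-2.7, 1.1, 0.4, 0, 0, 1.8, 8.5], [-2.7, 1.2, 0.4, 0, 0, 1.8, 8.5]]}}

```text
t: 3.4
tcp_pos: [427.6, -234.3, 152.2]
eef_rot: [3.141, -0.0, 1.049]
wrist_force: [0.0, -0.7, -0.2]
gripper_width: 84.8
```

Run:
```python
from h import *
s=read_state(); print(s["t"],s["tcp_pos"].round(1),np.degrees(s["eef_rot"]).round(2),s["wrist_force"].round(2),s["joint_pos"].round(2))
p,R=now(); p,R=plan(p,R,[431.5,-234,38],60.2,6,8.5)
```

```text
3.4 [ 427.6 -234.3  152.2] [ 1.7998e+02 -1.0000e-02  6.0130e+01] [ 0.04 -0.72 -0.15] [-0.58 -0.    1.65  0.    1.49 -0.06]
[[0.04, 0.05, 1.9, 0.0, -0.0, -0.0, 8.5],
[0.04, 0.05, 1.9, 0.0, -0.0, -0.0, 8.5],
[0.03, 0.05, 1.91, 0.0, -0.0, -0.0, 8.5],
[0.04, 0.05, 1.9, 0.0, -0.0, -0.0, 8.5],
[0.03, 0.06, 1.91, 0.0, -0.0, -0.0, 8.5],
[0.04, 0.05, 1.9, 0.0, -0.0, -0.1, 8.5]] [ 431.5 -234.    38. ]
```

>>> {"api": "move_arm", "payload": {"increments": [[0.2, 0.3, 1.9, 0, 0, 0, 8.5], [0, 0, 1.9, 0, 0, 0, 8.5], [0, 0, 1.9, 0, 0, 0, 8.5], [0, 0, 1.9, 0, 0, 0, 8.5], [0, 0, 1.9, 0, 0, 0, 8.5], [0, 0, 1.9, 0, 0, 0, 8.5], [0, 0, 0, 0, 0, 0, 8.5]]}}

```text
t: 4.1
tcp_pos: [429.9, -231.8, 35.7]
eef_rot: [-3.136, -0.0, 1.051]
wrist_force: [-0.6, 0.6, -0.2]
gripper_width: 84.7
```

>>> {"api": "move_arm", "payload": {"increments": [[0, 0, 0, 0, 0, 0, 4.0], [0, 0, 0, 0, 0, 0, 4.0], [0, 0, 0, 0, 0, 0, 4.0], [0, 0, 0, 0, 0, 0, 4.0], [0, 0, 0, 0, 0, 0, 4.0], [0, 0, 0, 0, 0, 0, 4.0], [0, 0, 0, 0, 0, 0, 4.0], [0, 0, 0, 0, 0, 0, 4.0]], "squeeze": 70}}

```text
t: 4.9
tcp_pos: [432.5, -233.5, 40.0]
eef_rot: [3.138, 0.0, 1.051]
wrist_force: [0.1, -0.5, 6.6]
gripper_width: 49.2
```

>>> {"api": "move_arm", "payload": {"increments": [[0, 0, -1.5, 0, 0, 0, 4.0], [0, 0, -2.0, 0, 0, 0, 4.0], [0, 0, -2.0, 0, 0, 0, 4.0], [0, 0, -2.0, 0, 0, 0, 4.0], [0, 0, 0, 0, 0, 0, 4.0], [0, 0, 0, 0, 0, 0, 4.0]]}}

```text
t: 5.5
tcp_pos: [431.0, -232.5, 112.3]
eef_rot: [-3.14, -0.0, 1.051]
wrist_force: [-0.5, -0.2, -5.9]
gripper_width: 49.0
```

Run:
```python
from h import *
s=dict(np.load("top0.npz"))
U,V=np.meshgrid(np.arange(230,345),np.arange(150,222)); hsv=cv2.cvtColor(s["pixels"],cv2.COLOR_RGB2HSV)[150:222,230:345]
# project pixels to plane z=22 by ray (no depth noise)
C=np.linalg.inv(s["camera_from_world"])[:3,3]
a=world(s,U,V,np.full(U.shape,1000.)); t=(22-C[2])/(a[...,2]-C[2]); P=C+t[...,None]*(a-C)
w=(hsv[...,1]<60)&(hsv[...,2]>150)
th=np.radians(-3.3); 
for it in range(2):
    R=np.array([[np.cos(th),-np.sin(th)],[np.sin(th),np.cos(th)]])
    q=(P[...,:2]-[556,136])@R
    b=w&(q[...,0]>40)&(q[...,0]<75)&(q[...,1]<60)
    f=cv2.fitLine(q[b].astype(np.float32),cv2.DIST_HUBER,0,.01,.01).ravel(); print("tilt deg",np.degrees(np.arctan(f[0]/f[1])))
    th-=np.arctan(f[0]/f[1])
print("yaw",np.degrees(th)); bm=np.median(q[b][:,0])
print("back centre x",f[2:], q[b][:,0].min(),q[b][:,0].max())
for lo,hi in [(-45,0),(0,45)]:
    c=w&(q[...,0]<38)&(q[...,0]>-35)&(q[...,1]>lo)&(q[...,1]<hi)&(abs(q[...,1])>12)
    g=cv2.fitLine(q[c].astype(np.float32),cv2.DIST_HUBER,0,.01,.01).ravel(); print("fence",q[c].mean(0),np.degrees(np.arctan2(g[1],g[0])),c.sum()*2.43**2/73)
hs=hsv[...,0]; d=(hs>50)&(hs<75)&(hsv[...,1]>120)
t=(8-C[2])/(a[...,2]-C[2]); P8=C+t[...,None]*(a-C); print("dot",P8[d].mean(0),((P8[...,:2]-[556,136])@R)[d].mean(0))
st=read_state(); print(st["tcp_pos"],np.degrees(st["eef_rot"]),st["wrist_force"],st["ft_torque"],st["gripper_width"])
s=snapshot("side"); np.savez("side1",**s); save("side1",cv2.resize(s["pixels"][100:260,240:440],None,fx=4,fy=4))
s=snapshot("top"); np.savez("top1",**s)
```

```text
tilt deg -0.45031866
tilt deg 0.047351193
yaw -2.897032502682641
back centre x [ 53.882484 -38.672894] 40.23758640498746 60.73979177291013
fence [  1.73710857 -25.83497242] 1.0817189 9.544906849315069
fence [ 0.451414   26.12071313] 2.503456 10.111130136986302
dot [573.60899815  65.12678875   8.        ] [ 21.11074264 -69.91012397]
[ 431.01582881 -232.53982325  112.29661217] [-1.79934761e+02 -7.93049238e-03  6.02083435e+01] [-0.45587931 -0.19651502 -5.90666643] [0.02091187 0.01463092 0.02675492] 48.994701526982944
```

View pics/side1.png

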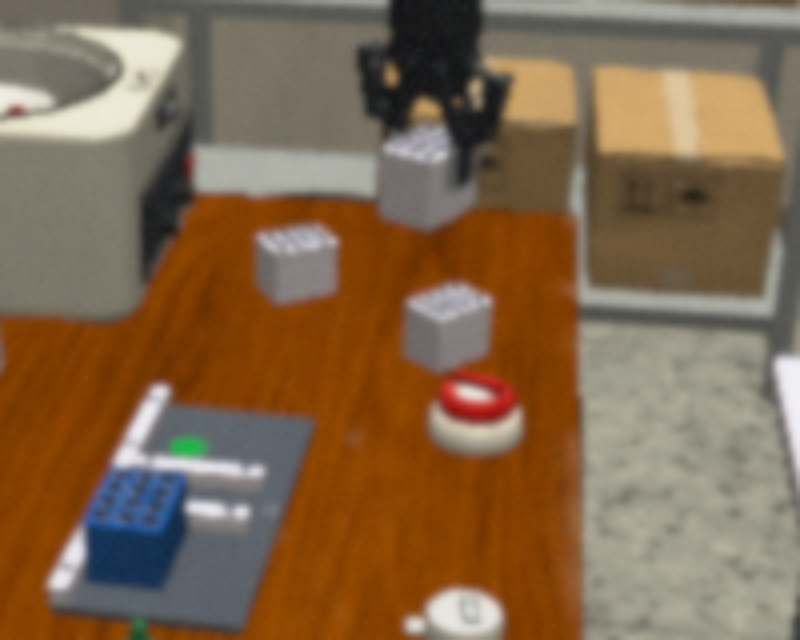

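The block is held upright and clear of the desk. The fixture origin comes out at about (556,136) with yaw -2.9°, and the fence midlines agree with the drawing to 0.2 mm. I'll carry it to 18 mm off the fences.

```bash
cat >> h.py <<'E'
O=np.array([556,136.]);TH=-2.9
def fw(x,y,th=None):
    a=np.radians(TH if th is None else th); return O+np.array([[np.cos(a),-np.sin(a)],[np.sin(a),np.cos(a)]])@[x,y]
def tf():
    s=read_state(); a=np.radians(TH); q=np.array([[np.cos(a),np.sin(a)],[-np.sin(a),np.cos(a)]]); 
    print("t",round(s["t"],2),"fix xy",(q@(s["tcp_pos"][:2]-O)).round(2),"z",s["tcp_pos"][2].round(2),"rpy",np.degrees(s["eef_rot"]).round(2),"Ffix",(q@s["wrist_force"][:2]).round(1),"Fz",s["wrist_force"][2].round(1),"T",s["ft_torque"].round(2),"w",s["gripper_width"].round(1))
E
python3 - <<'E'
from h import *
t=fw(5,-85); p,R=now(); p,R=plan(p,R,[*t,110],87.1,8,4.0)
E
```

```text
[[3.85, -0.39, 0.02, -0.0, -0.0, -3.4, 4.0],
[3.87, -0.16, 0.02, -0.0, -0.0, -3.4, 4.0],
[3.87, 0.07, 0.02, -0.0, -0.0, -3.3, 4.0],
[3.87, 0.29, 0.02, -0.0, -0.0, -3.4, 4.0],
[3.84, 0.52, 0.02, -0.0, -0.0, -3.3, 4.0],
[3.8, 0.74, 0.02, -0.1, -0.0, -3.4, 4.0],
[3.75, 0.96, 0.02, -0.0, -0.0, -3.3, 4.0],
[3.7, 1.18, 0.02, -0.1, -0.1, -3.4, 4.0]] [556.7  50.9 110. ]
```

>>> {"api": "move_arm", "payload": {"increments": [[3.8, -0.4, 0, 0, 0, -3.4, 4.0], [3.9, -0.2, 0, 0, 0, -3.4, 4.0], [3.9, 0.1, 0, 0, 0, -3.3, 4.0], [3.9, 0.3, 0, 0, 0, -3.4, 4.0], [3.8, 0.5, 0, 0, 0, -3.3, 4.0], [3.8, 0.7, 0, 0, 0, -3.4, 4.0], [3.8, 1.0, 0, 0, 0, -3.3, 4.0], [3.7, 1.2, 0, 0, 0, -3.4, 4.0]]}}

```text
t: 6.4
tcp_pos: [557.2, 52.6, 111.5]
eef_rot: [-3.139, 0.0, 1.523]
wrist_force: [0.1, -0.3, -4.9]
gripper_width: 49.2
```

>>> {"api": "move_arm", "payload": {"increments": [[0, 0, 1.5, 0, 0, 0, 4.0], [0, 0, 1.5, 0, 0, 0, 4.0], [0, 0, 1.5, 0, 0, 0, 4.0], [0, 0, 0, 0, 0, 0, 4.0], [0, 0, 0, 0, 0, 0, 4.0], [0, 0, 0, 0, 0, 0, 4.0]]}}

```text
t: 7.0
tcp_pos: [558.0, 50.4, 69.1]
eef_rot: [3.14, -0.0, 1.519]
wrist_force: [0.5, -0.4, -5.6]
gripper_width: 49.2
```

Run:
```python
from h import *
tf()
s=snapshot("top"); np.savez("top2",**s); a=s["pixels"][140:230,220:360]
s=snapshot("side"); b=s["pixels"][170:280,220:360]
f=lambda i:cv2.resize(i,(700,int(700*i.shape[0]/i.shape[1]))); 
save("v2",np.hstack([cv2.resize(a,(400,257)),cv2.resize(b,(327,257))]))
```

```text
Traceback (most recent call last):
  File "h.py", line 29, in tf
    print("t",round(s["t"],2),"fix xy",(q@(s["tcp_pos"][:2]-O)).round(2),"z",s["tcp_pos"][2].round(2),"rpy",np.degrees(s["eef_rot"]).round(2),"Ffix",(q@s["wrist_force"][:2]).round(1),"Fz",s["wrist_force"][2].round(1),"T",s["ft_torque"].round(2),"w",s["gripper_width"].round(1))
                                                                                                                                                                                                                                                         ^^^^^^^^^^^^^^^^^^^^^^^^
AttributeError: 'float' object has no attribute 'round'
```

```bash
sed -i 's/s\["gripper_width"\].round(1)/round(s["gripper_width"],1)/' h.py
python3 - <<'E'
from h import *
tf()
s=snapshot("top"); np.savez("top2",**s); a=s["pixels"][140:230,220:360]
s=snapshot("side"); b=s["pixels"][170:280,220:360]
save("v2",np.hstack([cv2.resize(a,(400,257)),cv2.resize(b,(327,257))]))
E
```

```text
t 7.0 fix xy [  6.29 -85.41] z 69.11 rpy [ 1.7992e+02 -1.0000e-02  8.7050e+01] Ffix [ 0.5 -0.3] Fz -5.6 T [ 0.02  0.02 -0.02] w 49.2
```

View pics/v2.png

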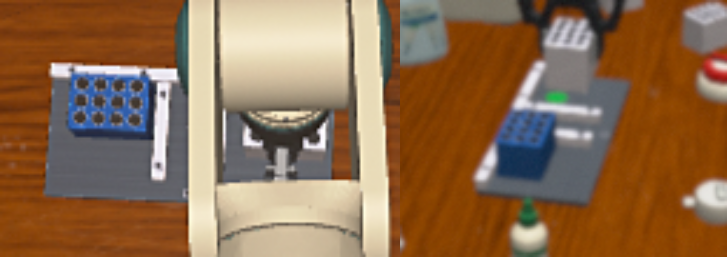

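The block hangs over the right bay, right of the side fence and clear of the blue block. Lowering it to the plate.

>>> {"api": "move_arm", "payload": {"increments": [[0, 0, 1.0, 0, 0, 0, 4.0], [0, 0, 0.7, 0, 0, 0, 4.0], [0, 0, 0.1, 0, 0, 0, 4.0], [0, 0, 0.1, 0, 0, 0, 4.0], [0, 0, 0, 0, 0, 0, 4.0], [0, 0, 0, 0, 0, 0, 4.0]]}}

```text
t: 7.7
tcp_pos: [557.7, 51.0, 49.6]
eef_rot: [3.141, -0.0, 1.52]
wrist_force: [0.2, -0.0, -5.7]
gripper_width: 49.2
```

>>> {"api": "move_arm", "payload": {"increments": [[0, 0, 0.1, 0, 0, 0, 4.0], [0, 0, 0, 0, 0, 0, 4.0], [0, 0, 0, 0, 0, 0, 4.0]]}}

```text
t: 8.0
tcp_pos: [557.5, 51.0, 48.3]
eef_rot: [3.142, -0.0, 1.52]
wrist_force: [-0.1, 0.1, -4.8]
gripper_width: 49.4
```

>>> {"api": "move_arm", "payload": {"increments": [[0, 0, 0.1, 0, 0, 0, 4.0], [0, 0, 0, 0, 0, 0, 4.0], [0, 0, 0, 0, 0, 0, 4.0]]}}

```text
t: 8.3
tcp_pos: [557.7, 51.0, 48.1]
eef_rot: [3.141, -0.0, 1.52]
wrist_force: [-3.7, -0.4, 2.7]
gripper_width: 49.2
```

>>> {"api": "move_arm", "payload": {"increments": [[0.4, 0.3, 0, 0, 0, 0, 4.0], [0.4, 0.3, 0, 0, 0, 0, 4.0], [0.3, 0.3, 0, 0, 0, 0, 4.0], [0.2, 0.2, 0, 0, 0, 0, 4.0], [0, 0.1, 0, 0, 0, 0, 4.0], [0, 0, 0, 0, 0, 0, 4.0], [0, 0, 0, 0, 0, 0, 4.0]]}}

```text
t: 9.0
tcp_pos: [570.6, 63.7, 48.1]
eef_rot: [3.141, -0.0, 1.521]
wrist_force: [-5.0, -0.9, 5.6]
gripper_width: 49.0
```

```bash
python3 -c "
from h import *
tf()"
```

```text
t 9.0 fix xy [ 18.26 -71.46] z 48.07 rpy [ 1.7996e+02 -2.0000e-02  8.7120e+01] Ffix [-4.9 -1.2] Fz 5.6 T [-0.2   0.71  0.01] w 49.0
```

>>> {"api": "move_arm", "payload": {"increments": [[0, 0.1, 0, 0, 0, 0, 4.0], [0, 0.1, 0, 0, 0, 0, 4.0], [0, 0.1, 0, 0, 0, 0, 4.0], [0, 0, 0, 0, 0, 0, 4.0], [0, 0, 0, 0, 0, 0, 4.0]]}}

```text
t: 9.5
tcp_pos: [573.4, 63.8, 48.1]
eef_rot: [3.141, -0.001, 1.521]
wrist_force: [-5.5, 0.7, 7.5]
gripper_width: 49.2
```

```bash
python3 -c "
from h import *
tf()"
```

```text
t 9.5 fix xy [ 21.01 -71.19] z 48.05 rpy [ 1.7999e+02 -4.0000e-02  8.7130e+01] Ffix [-5.5  0.4] Fz 7.5 T [-0.11  0.9  -0.07] w 49.2
```

>>> {"api": "move_arm", "payload": {"increments": [[0, 0.1, 0, 0, 0, 0, 4.0], [0, 0, 0, 0, 0, 0, 4.0], [0, 0, 0, 0, 0, 0, 4.0]]}}

```text
t: 9.8
tcp_pos: [574.4, 63.8, 48.1]
eef_rot: [3.141, -0.001, 1.521]
wrist_force: [-6.9, 0.2, 6.3]
gripper_width: 49.1
```

>>> {"api": "move_arm", "payload": {"increments": [[0, 0.1, 0, 0, 0, 0, 4.0], [0, 0, 0, 0, 0, 0, 4.0], [0, 0, 0, 0, 0, 0, 4.0]]}}

```text
t: 10.1
tcp_pos: [575.4, 63.8, 48.1]
eef_rot: [3.141, -0.001, 1.521]
wrist_force: [-5.6, -0.7, 7.8]
gripper_width: 49.1
```

```bash
python3 -c "
from h import *
tf()"
```

```text
t 10.1 fix xy [ 23.   -71.09] z 48.08 rpy [ 1.7999e+02 -5.0000e-02  8.7130e+01] Ffix [-5.6 -1. ] Fz 7.8 T [-0.06  0.87  0.02] w 49.1
```

>>> {"api": "move_arm", "payload": {"increments": [[0, 0.1, 0, 0, 0, 0, 4.0], [0, 0, 0, 0, 0, 0, 4.0], [0, 0, 0, 0, 0, 0, 4.0]]}}

```text
t: 10.4
tcp_pos: [576.4, 63.8, 48.1]
eef_rot: [3.141, -0.001, 1.521]
wrist_force: [-5.3, 0.8, 7.3]
gripper_width: 49.1
```

```bash
python3 -c "
from h import *
tf()"
```

```text
t 10.4 fix xy [ 24.02 -71.1 ] z 48.08 rpy [ 1.7999e+02 -5.0000e-02  8.7130e+01] Ffix [-5.3  0.5] Fz 7.3 T [-0.03  0.89 -0.  ] w 49.1
```

>>> {"api": "move_arm", "payload": {"increments": [[0, 0.1, 0, 0, 0, 0, 4.0], [0, 0, 0, 0, 0, 0, 4.0], [0, 0, 0, 0, 0, 0, 4.0]]}}

```text
t: 10.7
tcp_pos: [577.3, 63.7, 48.0]
eef_rot: [-3.141, -0.001, 1.521]
wrist_force: [-6.5, 0.7, 7.9]
gripper_width: 49.0
```

>>> {"api": "move_arm", "payload": {"increments": [[0, 0.1, 0, 0, 0, 0, 4.0], [0, 0, 0, 0, 0, 0, 4.0], [0, 0, 0, 0, 0, 0, 4.0]]}}

```text
t: 11.0
tcp_pos: [577.4, 63.7, 48.1]
eef_rot: [-3.139, -0.001, 1.521]
wrist_force: [-11.9, -0.2, 12.3]
gripper_width: 49.2
```

```bash
python3 -c "
from h import *
tf()"
```

```text
t 11.0 fix xy [ 25.03 -71.08] z 48.12 rpy [-1.7985e+02 -4.0000e-02  8.7140e+01] Ffix [-11.9  -0.8] Fz 12.3 T [-0.    1.87  0.06] w 49.2
```

Back fence contacted: the motion stopped and Fx rose from 6 to 12 N. I'll ease off a little, slide to the side fence, then press both.

>>> {"api": "move_arm", "payload": {"increments": [[0, -0.1, -0.05, 0, 0, 0, 4.0], [0.1, 0, 0, 0, 0, 0, 4.0], [0.1, 0, 0, 0, 0, 0, 4.0], [0, 0, 0, 0, 0, 0, 4.0], [0, 0, 0, 0, 0, 0, 4.0]]}}

```text
t: 11.5
tcp_pos: [577.3, 64.1, 48.1]
eef_rot: [-3.141, 0.002, 1.52]
wrist_force: [-5.5, -5.4, 6.1]
gripper_width: 49.5
```

```bash
python3 -c "
from h import *
tf()"
```

```text
t 11.5 fix xy [ 24.89 -70.74] z 48.09 rpy [-1.7997e+02  1.0000e-01  8.7090e+01] Ffix [-5.3 -5.7] Fz 6.1 T [-0.91  0.85  0.02] w 49.5
```

>>> {"api": "move_arm", "payload": {"increments": [[0.1, 0, 0, 0, 0, 0, 4.0], [0, 0, 0, 0, 0, 0, 4.0], [0, 0, 0, 0, 0, 0, 4.0]]}}

```text
t: 11.8
tcp_pos: [577.3, 64.8, 48.1]
eef_rot: [-3.141, 0.002, 1.52]
wrist_force: [-6.4, -6.9, 7.2]
gripper_width: 49.3
```

```bash
python3 -c "
from h import *
tf()"
```

```text
t 11.8 fix xy [ 24.88 -70.07] z 48.11 rpy [-1.7997e+02  1.3000e-01  8.7070e+01] Ffix [-6.1 -7.2] Fz 7.2 T [-1.15  0.94  0.03] w 49.3
```

>>> {"api": "move_arm", "payload": {"increments": [[0.1, 0, 0, 0, 0, 0, 4.0], [0, 0, 0, 0, 0, 0, 4.0], [0, 0, 0, 0, 0, 0, 4.0]]}}

```text
t: 12.1
tcp_pos: [577.4, 65.7, 48.1]
eef_rot: [-3.141, 0.002, 1.52]
wrist_force: [-6.1, -7.3, 5.7]
gripper_width: 49.0
```

```bash
python3 -c "
from h import *
tf()"
```

```text
t 12.1 fix xy [ 24.9  -69.15] z 48.14 rpy [-1.7997e+02  1.4000e-01  8.7070e+01] Ffix [-5.7 -7.6] Fz 5.7 T [-1.18  0.94  0.05] w 49.0
```

>>> {"api": "move_arm", "payload": {"increments": [[0.1, 0, 0, 0, 0, 0, 4.0], [0, 0, 0, 0, 0, 0, 4.0], [0, 0, 0, 0, 0, 0, 4.0]]}}

```text
t: 12.4
tcp_pos: [577.4, 66.7, 48.1]
eef_rot: [-3.141, 0.002, 1.52]
wrist_force: [-6.4, -7.9, 6.1]
gripper_width: 49.4
```

>>> {"api": "move_arm", "payload": {"increments": [[0.1, 0, 0, 0, 0, 0, 4.0], [0, 0, 0, 0, 0, 0, 4.0], [0, 0, 0, 0, 0, 0, 4.0]]}}

```text
t: 12.7
tcp_pos: [577.5, 67.7, 48.1]
eef_rot: [-3.141, 0.002, 1.52]
wrist_force: [-5.9, -7.5, 7.4]
gripper_width: 49.5
```

```bash
python3 -c "
from h import *
tf()"
```

```text
t 12.7 fix xy [ 24.88 -67.17] z 48.12 rpy [-1.7997e+02  1.4000e-01  8.7070e+01] Ffix [-5.5 -7.8] Fz 7.4 T [-1.2   1.    0.02] w 49.5
```

>>> {"api": "move_arm", "payload": {"increments": [[0.1, 0, 0, 0, 0, 0, 4.0], [0, 0, 0, 0, 0, 0, 4.0], [0, 0, 0, 0, 0, 0, 4.0]]}}

```text
t: 13.0
tcp_pos: [577.5, 68.7, 48.1]
eef_rot: [-3.141, 0.002, 1.52]
wrist_force: [-6.7, -8.5, 6.3]
gripper_width: 48.8
```

```bash
python3 -c "
from h import *
tf()"
```

```text
t 13.0 fix xy [ 24.86 -66.17] z 48.11 rpy [-1.7996e+02  1.4000e-01  8.7070e+01] Ffix [-6.3 -8.8] Fz 6.3 T [-1.16  0.91  0.04] w 48.8
```

>>> {"api": "move_arm", "payload": {"increments": [[0.1, 0, 0, 0, 0, 0, 4.0], [0, 0, 0, 0, 0, 0, 4.0], [0, 0, 0, 0, 0, 0, 4.0]]}}

```text
t: 13.3
tcp_pos: [577.6, 69.3, 48.2]
eef_rot: [-3.141, 0.003, 1.52]
wrist_force: [-6.5, -9.3, 6.7]
gripper_width: 49.3
```

>>> {"api": "move_arm", "payload": {"increments": [[0.1, 0, 0, 0, 0, 0, 4.0], [0, 0, 0, 0, 0, 0, 4.0], [0, 0, 0, 0, 0, 0, 4.0]]}}

```text
t: 13.6
tcp_pos: [577.5, 69.4, 48.2]
eef_rot: [-3.141, 0.005, 1.519]
wrist_force: [-8.4, -13.2, 8.2]
gripper_width: 49.1
```

```bash
python3 -c "
from h import *
tf()"
```

```text
t 13.6 fix xy [ 24.89 -65.41] z 48.23 rpy [-179.95    0.28   87.05] Ffix [ -7.7 -13.6] Fz 8.2 T [-2.09  1.15  0.2 ] w 49.1
```

Side contact found: y stopped and Fy rose to 13.6 N. Tz of +0.2 hints at a small yaw misfit. I'll press x as well, then watch Tz.

>>> {"api": "move_arm", "payload": {"increments": [[0, 0.1, 0, 0, 0, 0, 4.0], [0, 0, 0, 0, 0, 0, 4.0], [0, 0, 0, 0, 0, 0, 4.0]]}}

```text
t: 13.9
tcp_pos: [577.7, 69.4, 48.3]
eef_rot: [-3.138, 0.005, 1.519]
wrist_force: [-12.2, -12.9, 11.3]
gripper_width: 49.3
```

```bash
python3 -c "
from h import *
tf()"
```

```text
t 13.9 fix xy [ 25.06 -65.42] z 48.28 rpy [-179.81    0.28   87.06] Ffix [-11.5 -13.5] Fz 11.3 T [-2.09  2.1   0.23] w 49.3
```

>>> {"api": "move_arm", "payload": {"increments": [[0, 0, 0, 0, 0, -0.4, 4.0], [0, 0, 0, 0, 0, 0, 4.0], [0, 0, 0, 0, 0, 0, 4.0]]}}

```text
t: 14.2
tcp_pos: [577.7, 69.4, 48.2]
eef_rot: [-3.138, 0.005, 1.525]
wrist_force: [-11.6, -13.2, 10.8]
gripper_width: 49.2
```

```bash
python3 -c "
from h import *
tf()"
```

```text
t 14.2 fix xy [ 25.08 -65.41] z 48.23 rpy [-179.81    0.26   87.38] Ffix [-10.9 -13.8] Fz 10.8 T [-2.03  1.98 -0.46] w 49.2
```

>>> {"api": "move_arm", "payload": {"increments": [[0, 0, 0, 0, 0, -0.4, 4.0], [0, 0, 0, 0, 0, 0, 4.0], [0, 0, 0, 0, 0, 0, 4.0]]}}

```text
t: 14.5
tcp_pos: [577.7, 69.4, 48.2]
eef_rot: [-3.138, 0.004, 1.531]
wrist_force: [-12.9, -12.9, 10.9]
gripper_width: 49.0
```

```bash
python3 -c "
from h import *
tf()"
```

```text
t 14.5 fix xy [ 25.03 -65.46] z 48.25 rpy [-179.8     0.25   87.72] Ffix [-12.3 -13.6] Fz 10.9 T [-1.96  2.06 -1.02] w 49.0
```

Tz crosses zero near tool yaw 87.17°, so I'll turn back 0.6°.

>>> {"api": "move_arm", "payload": {"increments": [[0, 0, 0, 0, 0, 0.6, 4.0], [0, 0, 0, 0, 0, 0, 4.0], [0, 0, 0, 0, 0, 0, 4.0], [0, 0, 0, 0, 0, 0, 4.0]]}}

```text
t: 14.9
tcp_pos: [577.7, 69.4, 48.2]
eef_rot: [-3.138, 0.005, 1.523]
wrist_force: [-12.8, -12.5, 11.2]
gripper_width: 49.0
```

Run:
```python
from h import *
tf()
s=snapshot("top"); a=s["pixels"][140:230,220:360]
s=snapshot("side"); np.savez("side3",**s); b=s["pixels"][185:265,240:340]
tf()
save("v3",np.hstack([cv2.resize(a,(300,193)),cv2.resize(b,(241,193))]))
save("v3b",cv2.resize(b,(750,600),interpolation=cv2.INTER_CUBIC))
for l,c in [("block","side"),("parked","side"),("timer","top"),("counter","top"),("green_bottle","top"),("parked","top"),("right_corner","side")]: print(l,c,[(np.round(p["point"]).tolist(),round(p["confidence"],2)) for p in place_of(l,c)])
```

```text
t 14.9 fix xy [ 25.03 -65.4 ] z 48.25 rpy [-179.81    0.28   87.27] Ffix [-12.2 -13.2] Fz 11.2 T [-2.01  2.08  0.33] w 49.0
t 15.0 fix xy [ 25.01 -65.4 ] z 48.21 rpy [-179.81    0.28   87.27] Ffix [-11.9 -14.2] Fz 11.4 T [-2.01  2.03  0.29] w 49.5
block side [([403.0, -117.0, 1.0], 0.84), ([578.0, 65.0, 12.0], 0.72), ([539.0, -222.0, 4.0], 0.67)]
parked side [([579.0, 206.0, 11.0], 0.83)]
timer top [([380.0, 3.0, 6.0], 0.56)]
counter top [([375.0, 252.0, -1.0], 0.74), ([380.0, 2.0, 4.0], 0.19)]
green_bottle top []
parked top [([580.0, 204.0, 7.0], 0.78)]
right_corner side [([610.0, 102.0, 12.0], 0.98), ([610.0, 131.0, 6.0], 0.15)]
```

View pics/v3b.png

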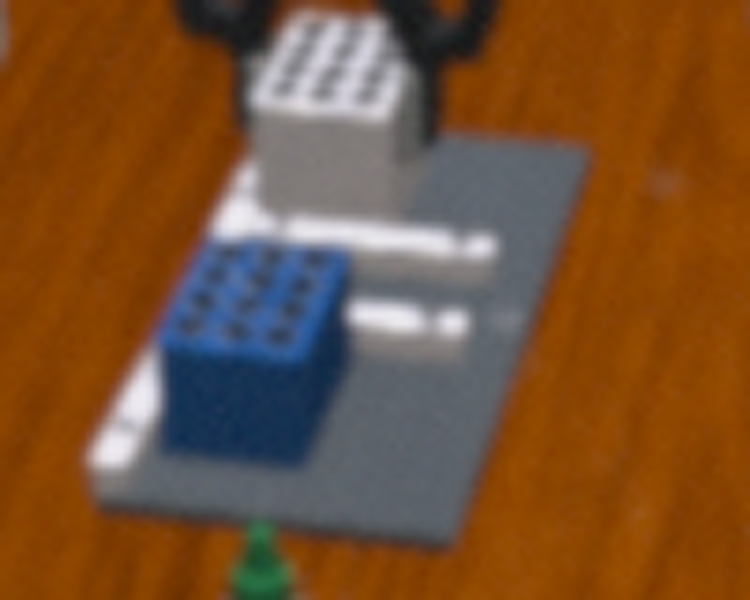

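The side view shows the aluminium block's lower edges at both the back fence (about 240,215) and its side fence (about 340,215), with blue at (255,345) unmoved. I'll trim out the 0.2–0.3° tool tilt and the remaining twist, and press slightly harder.

>>> {"api": "move_arm", "payload": {"increments": [[0.05, 0.05, 0, -0.2, 0.3, -0.1, 4.0], [0, 0, 0, 0, 0, 0, 4.0], [0, 0, 0, 0, 0, 0, 4.0], [0, 0, 0, 0, 0, 0, 4.0]]}}

```text
t: 15.75
tcp_pos: [577.7, 69.4, 48.1]
eef_rot: [-3.14, 0.001, 1.524]
wrist_force: [-15.9, -14.7, 13.1]
gripper_width: 49.3
```

```bash
python3 -c "
from h import *
tf()"
```

```text
t 15.75 fix xy [ 25.01 -65.42] z 48.11 rpy [-1.7991e+02  4.0000e-02  8.7340e+01] Ffix [-15.2 -15.5] Fz 13.1 T [-2.42  2.58  0.13] w 49.3
```

Position holds, tilt is below 0.1°, and both pushes are about 15 N. Tz is 0.13, well inside the roughly ±0.6 N·m that a corner-only contact would show. Handing in.

```bash
python3 -c "
from h import *
snapshot('side')
for l in ['parked','green_bottle','timer']: print(l,[np.round(p['point']).tolist() for p in place_of(l,'side')])
tf(); print(close_job())"
```

```text
parked [[578.0, 206.0, 9.0]]
green_bottle []
timer [[383.0, 2.0, -1.0]]
t 15.95 fix xy [ 25.03 -65.45] z 48.14 rpy [-1.7992e+02  4.0000e-02  8.7340e+01] Ffix [-14.3 -16.4] Fz 13.4 T [-2.52  2.64  0.11] w 48.9
the job is handed in; nothing more can be done
None
```

I picked the largest bare block (70×50 mm, about 60 mm high as measured) and stood it on the plate in the empty right bay. I pressed it into the back and right-fence corner, and handed in with it still gripped at 70 N, at about 16 s on the clock.

- **Pressing:** the last reading showed about 14 N toward the back fence and 16 N toward the side fence. Both include several newtons of plate drag. The position did not move when I pushed harder.
- **Flushness:** tool tilt was below 0.1° and the twist about the vertical was 0.11 N·m. I take that as flush, since corner-only contact should show about 0.6 N·m. The yaw readings wandered by about 0.3° while I trimmed it, so flushness is judged from forces rather than seen directly.
- **Position mismatch:** the block stopped about 2 mm past the position I computed from the camera in both directions. That matches the stated calibration error of about 2 mm.
- **Other objects:** the blue block and timer read unchanged to within 3 mm, and the counter read unchanged shortly before the end. The network missed the dropper bottle in the late pictures. Its cap still shows in the last close-up, and the low part of the arm's path did not go near it.

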